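Turn the finish can label-front under its lid gauge

ROBOT

A 6-joint arm with a two-finger parallel gripper is mounted at the origin on a cart in front of the work surface, level with it; the furniture and walls round the work are solid. World frame = base frame: x ahead of the robot, y to its left, z up, the work surface at z = 0. Lengths are in m, angles in rad, forces in N, time in s.
With the tool pointing down it reaches from about 0.275 to 0.825 m from the base axis. Payload 4.9 kg.
Tool frame: the origin (TCP) lies midway between the tips of the shut fingers; the grasp point (between the pads) lies 19 mm behind it (grip_point_offset is the distance from the TCP to the grasp point, in m); z points along the fingers, x is the direction in which the jaws open and shut, and the axes are right-handed (so a half turn about z gives the same grasp; the last joint's range is limited). The gripper opens to 85 mm and grips with 20 to 120 N. Pads are 22 mm wide; open, the fingers measure 114 mm over their backs; the gripper's body (76 mm by 85 mm) begins 54 mm behind the grasp point. The pads swing forward as they close: fully open they stand 13 mm farther back than shut.
Start: joints at [-0.134, 0.326, -0.193, 1.052, 0, 1.437], TCP at [0.55, 0, 0.231] pointing down, gripper open.
Joint ranges: [-2.65, 2.65], [-0.97, 1.79], [-1.3, 1.35], [-1.93, 2.1], [-1.47, 1.37], [-3.14, 3.14]. Speed limits (rad/s): [2.57, 2.57, 3.14, 3.14, 3.14, 3.14].

INTERFACE

Orientations are given as a rotation vector (axis times angle).
In Python, from cell import * gives the robot as it stands. Calls block until the motion is done:
- movep(position, orientation): joint-space move of the TCP to a pose.
- move_l(position, velocity=0.15, rot=None, until_force=None): straight line of the TCP; rot=None keeps the orientation; velocity is the mean speed in m/s. With until_force (N) it stops when the force on the tool has changed by that much, and returns True; else False.
- set_joints(angles): joint-space move.
- let_go() and grab(newtons=None): open the fingers fully, or close them until they stop; newtons is the grip in N (None keeps the last).
- sleep(seconds).
- ik(position, orientation): joint angles nearest the present ones, or None.
- get_state(): the state.
- grab_frame(name): name is "scene" or "side" or "wrist"; returns a dict with "img" (420x560x3 uint8, red, green, blue), "fx", "fy", "cx", "cy" (pixels), "cam_to_world" (4x4, takes a point from camera to world coordinates); the wrist camera has in their place "T_tool_cam" (4x4, takes a point from camera to tool coordinates, whose origin is the TCP and whose axes are the tool frame's). Camera axes: x right, y down, z forward; pixel columns grow to the right and rows downward; lengths in m; the calibration is good to about 2 mm. A picture is of the moment at which its call begins: read the wrist's pose just before it. There is no depth.
A pose or a line that the arm cannot do raises MotionError and nothing moves.
- sign_off(): hands the job in, once; it reports no verdict.
Trained networks look in the newest picture that a camera, given by its name, has taken for a name from the list of things; names that differ only in an ending like _2 or _b are one class to them, and where a whole thing is asked for, a point or a joint stands for the part that bears it (a point fixed in the world has none). Each returns a list of dicts, best first, with "score" (0 to 1); they miss things now and then, are a little off and sometimes report something else, mostly with a low value. They report only what shows in the picture. A call takes as long as a camera call.
- spot_in(camera, name): "centre" ([column, row] in pixels, amid what is visible of it).
- silhouettes(camera, name): "mask" (420x560 bool, what is visible of it) and "centre" ([column, row] in pixels, amid what is visible of it).
- tip_of(camera, name): "centre" ([column, row] in pixels: a listed point, or the origin of a listed thing).
The state is a dict: "clock": time; "q": joint angles; "joint_velocities": joint speeds; "tau": joint torques, N m; "position": TCP position; "eef_rot": TCP orientation; "contact_force": force on the tool from outside, world axes, zero at the start; "wrist_torque": the same for the moment, N m; "finger_gap": opening from 0.0 (shut) to 1.0 (fully open).
Only numpy, scipy, OpenCV 4.12 (cv2) and the standard library are available. Lean on these libraries where they do the work, as an engineer would, in place of code of your own. Each camera call takes 0.05 s, during which the arm holds its last target.

TASK

Take the brush off the can of finish and lay it flat on the open bench. Then turn the can in its nest, rolling its edge round with a fingertip, until its label faces squarely to the front of the stand (the yellow mark), while the gauge is still up; then push the gauge spindle down by its knob until its sprung foot rests on the lid and is pressed about half way in, and leave it there. Do not tip the can out of its nest or disturb the other things on the bench.

Things in the scene. Friction and masses are not known exactly. Their poses are not given: they have to be found in the camera images.
- stand: Lid-check stand, fixed to the bench: blue base plate 166 x 124 x 12 mm (from 62 mm in front of the origin to 104 mm behind it), gauge column at the back (x = +71 to +93 mm). Origin on the bench under the nest's axis; its -x is the front, where a yellow mark is painted on the plate's edge; z up. The bench near its front edge (world x 0.37 to 0.46, y -0.12 to 0.33) is always open.
- nest_centre (a point): Middle of the floor, 27 mm above the bench, of the black round nest in which the can stands. The nest (outside radius 53 mm, rim top 33 mm above the bench) turns without end about the vertical axis here; friction 0.02 N m, stays where left. It is sprung: pressing on the lid with 1 to 4 N it starts to sink, 1.5 N more for each mm, 6 mm at most, and comes up again.
- gauge_arm (a point): Centre of the round guide boss (radius 13 mm, 139 to 159 mm above the bench) at the front end of the 22 mm wide fixed arm that reaches forward from the column; 32 mm behind the nest's axis. The gauge spindle slides down through it.
- can: Round metal can of wood finish, radius 48 mm, height 72 mm, about 0.45 kg, lid closed, too wide to grip; stands loose in the nest (2 mm play) and turns with it. Origin: centre of its underside; z up. The flat lid top is 72 mm above the origin, i.e. 99 mm above the bench. Its label is centred on its own -x side.
- can_label (a point): Middle of the can's label, 48 mm from the axis, 36 mm above the underside. White paper with a green band along its foot and a brown panel in its middle, spanning 80 degrees of the can; a green dab of paint on the lid's edge marks the same side from above. It faces front when it lies straight from the can's axis toward the stand's -x.
- brush: Flat wooden bench brush, dark bristles, 192 mm long, 11 mm thick, 60 g, lying across the front half of the lid, both ends overhanging. Origin: middle of its underside. In its x, y (mm): handle tip (-26, 92), handle middle (-13, 30), bristle ends (13, -90); it balances at about (-2, -10). The handle is 18 mm wide at the tip, 32 mm at the origin; the bristles are 42 mm wide.
- knob_top (a point): Middle of the top of the gauge spindle's black knob (diameter 22 mm, 14 mm high, on a 14 mm spindle), 32 mm behind the nest's axis; with the spindle up it is 209 mm above the bench. Press it straight down.
- foot_pad (a point): Middle of the underside of the gauge's black rubber foot (diameter 18 mm), straight below the knob, 90 mm under the knob's top when the spring is out. With the spindle up it stands 119 mm above the bench, 20 mm above the lid.
- spindle (a joint): How far the gauge spindle is pushed down: 0 up, 0.036 m fully down. A stiff slide: takes about 6 N and stays where it is left.
- foot (a joint): How far the sprung foot is pressed in against the spindle: 0 hanging free, 0.016 m fully in (half way 0.008). Spring: 0.7 N at the start, 2.6 N fully in, too weak to raise the spindle. Its stem shows green below and red above; half way in the red half has gone into the spindle.
- glue_bottle: Bystander: upright glue bottle, diameter 58 mm, 161 mm high with yellow nozzle. Origin: centre of its underside.
- turned_foot: Bystander: upright turned wooden foot, diameter 38 mm, 81 mm high. Origin: centre of its underside.
- offcut: Bystander: wooden offcut block, 70 x 88 x 26 mm. Origin: centre of its underside.
- caster: Bystander: grey-wheeled furniture caster standing on its plate, about 60 x 64 x 65 mm. Origin: centre of its underside.

How it is judged:
By the outcome, as a careful person would: the job done as asked, in the order asked, and still so for the second after the job is handed in, with the robot touching nothing.
It also fails if it takes over 72 s, if anything falls off the work surface, if the arm or the gripper's body presses on something with over 40 N, if the wrist force passes 120 N, or if a joint passes its speed limit or range.

## Working session

There is one attempt and no reset: what is moved stays moved. The work goes in short steps, each a Python script; the robot and the scene stay as the last script left them, time stands still between calls to the robot, and variables do not carry over. Pictures are saved under pics/ and viewed, and the job is handed in when it is done.

```bash
ls; mkdir -p pics; python3 - <<'E'
from cell import *
import cv2
s=get_state();print(s['clock'],s['position'],s['eef_rot'],s['contact_force'],s['finger_gap'])
for c in ['scene','side','wrist']:
    f=grab_frame(c);cv2.imwrite(f'pics/a_{c}.png',f['img'][:,:,::-1])
    print(c,f['fx'],f['cx'],f['cy'],np.round(f.get('cam_to_world',f.get('T_tool_cam')),3).tolist() if 'np' in globals() else f.get('cam_to_world',f.get('T_tool_cam')))
E
```

```text
pics
0.0 [5.49407409e-01 8.09407251e-05 2.30482352e-01] [-3.14136236e+00  1.47836281e-05  2.74752228e-03] [-0.33646851  0.46412676  0.24567489] 0.9992752708081868
scene 391.0051748996979 278.91580303645947 210.16236058680556 [[ 0.56518853 -0.51794705  0.64210029  0.02811433]
 [-0.82473576 -0.37297105  0.42509237 -0.30808666]
 [ 0.01930948 -0.7698204  -0.63796841  0.75133921]
 [ 0.          0.          0.          1.        ]]
side 384.8870028131776 274.9631851050906 201.49693414190568 [[ 0.85995006 -0.3526319   0.36896698  0.31976082]
 [-0.5103625  -0.58847317  0.6270801  -0.45174836]
 [-0.00400128 -0.72756448 -0.68602764  0.70674305]
 [ 0.          0.          0.          1.        ]]
wrist 305.75597369124694 282.7415274026484 206.31417374237904 [[ 9.99999611e-01  2.35285773e-05 -8.81195766e-04  4.73590404e-04]
 [ 2.60676863e-04  9.47042426e-01  3.21108355e-01 -8.24836748e-02]
 [ 8.42084999e-04 -3.21108460e-01  9.47042052e-01 -1.42189810e-01]
 [ 0.00000000e+00  0.00000000e+00  0.00000000e+00  1.00000000e+00]]
```

View pics/a_scene.png

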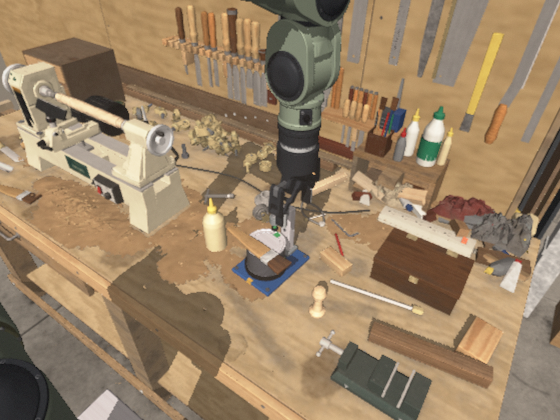

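View pics/a_side.png

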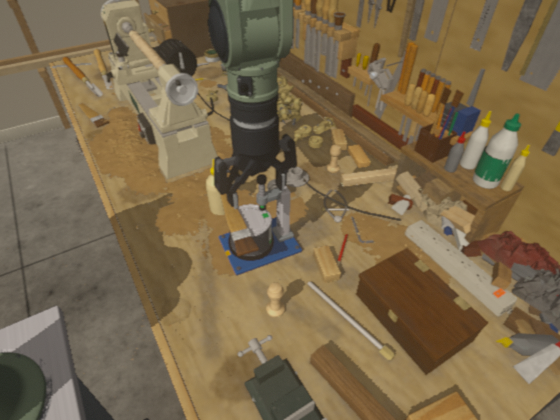

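View pics/a_wrist.png

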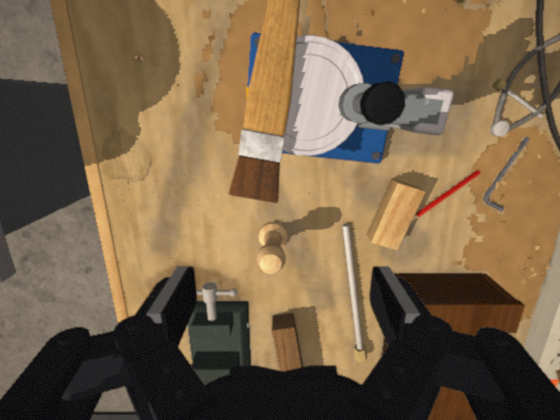

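```bash
cat > h.py <<'E'
from cell import *
import numpy as np, cv2
from scipy.spatial.transform import Rotation as R
def T_of(s):
    T=np.eye(4);T[:3,:3]=R.from_rotvec(s['eef_rot']).as_matrix();T[:3,3]=s['position'];return T
def shot(c,name=None):
    s=get_state();f=grab_frame(c)
    f['T']=f['cam_to_world'] if c!='wrist' else T_of(s)@f['T_tool_cam']
    if name: cv2.imwrite(f'pics/{name}.png',f['img'][:,:,::-1])
    return f
def ray(f,p):
    d=np.array([(p[0]-f['cx'])/f['fx'],(p[1]-f['cy'])/f['fy'],1.]);d=f['T'][:3,:3]@d
    return f['T'][:3,3],d/np.linalg.norm(d)
def at_z(f,p,z):
    o,d=ray(f,p);return o+d*(z-o[2])/d[2]
def tri(fp):
    A=np.zeros((3,3));b=np.zeros(3);L=[]
    for f,p in fp:
        o,d=ray(f,p);P=np.eye(3)-np.outer(d,d);A+=P;b+=P@o;L.append((o,P))
    x=np.linalg.solve(A,b);return x,[round(1000*np.linalg.norm(P@(x-o)),1) for o,P in L]
def proj(f,X):
    X=np.c_[np.atleast_2d(X),np.ones(len(np.atleast_2d(X)))]
    c=(np.linalg.inv(f['T'])@X.T)[:3];return np.c_[f['fx']*c[0]/c[2]+f['cx'],f['fy']*c[1]/c[2]+f['cy']]
def down(yaw):  # tool x axis at world yaw, z down
    return (R.from_euler('z',yaw)*R.from_rotvec([np.pi,0,0])).as_rotvec()
E
python3 - <<'E'
from h import *
movep([0.42,-0.03,0.36],down(0))
print(get_state()['clock'])
F={c:shot(c,'b_'+c) for c in ['scene','side','wrist']}
for n in ['stand','nest_centre','gauge_arm','can','can_label','brush','knob_top','foot_pad','glue_bottle','turned_foot','offcut','caster']:
    fp=[]
    for c in F:
        r=tip_of(c,n)
        if r:
            print(n,c,np.round(r[0]['centre'],1),round(r[0]['score'],2), len(r))
            if r[0]['score']>.4: fp.append((F[c],r[0]['centre']))
    if len(fp)>1:
        x,e=tri(fp);print('   ->',np.round(x,4),e)
print(get_state()['clock'])
E
```

```text
0.9167
stand side [248.8 244.7] 0.9 1
nest_centre scene [335.1 260.4] 0.72 2
gauge_arm scene [272.4 217.9] 0.87 1
gauge_arm side [262.5 194.3] 0.81 1
gauge_arm wrist [454.5  73.2] 0.55 1
   -> [0.6003 0.0841 0.1547] [np.float64(3.9), np.float64(4.4), np.float64(2.6)]
can scene [262.9 263.5] 0.57 1
can side [253.3 244. ] 0.92 1
can wrist [387.1  79.1] 0.7 1
   -> [0.5739 0.0893 0.0119] [np.float64(7.7), np.float64(4.6), np.float64(3.4)]
can_label scene [282.7 243.2] 0.91 2
can_label side [269.1 222. ] 0.82 1
can_label wrist [431.3  82.2] 0.71 1
   -> [0.6163 0.0751 0.0673] [np.float64(7.2), np.float64(4.3), np.float64(3.4)]
brush scene [257.9 249.6] 0.97 1
brush side [238.6 223.6] 0.72 2
brush wrist [388.3  73.4] 0.62 1
   -> [0.5461 0.0887 0.0925] [np.float64(3.1), np.float64(1.2), np.float64(3.8)]
knob_top scene [277.6 199.9] 0.44 1
knob_top side [258.6 177. ] 0.51 1
knob_top wrist [491.5  65.9] 0.8 1
   -> [0.599  0.0799 0.2104] [np.float64(4.9), np.float64(3.9), np.float64(3.4)]
foot_pad scene [273.1 228.5] 0.52 2
foot_pad side [260.9 209.6] 0.39 2
foot_pad wrist [453.9  73.2] 0.75 3
   -> [0.6149 0.0891 0.1099] [np.float64(6.6), np.float64(6.6)]
glue_bottle side [219.8 209. ] 0.6 1
turned_foot scene [315.5 309.4] 0.73 1
turned_foot side [275.1 307. ] 0.85 2
turned_foot wrist [348.2 189.2] 0.71 1
   -> [ 0.5316 -0.0835  0.0087] [np.float64(1.6), np.float64(3.3), np.float64(2.7)]
offcut scene [337.9 262. ] 0.62 1
offcut side [321.8 263.1] 0.94 1
offcut wrist [442.1 168.6] 0.69 2
   -> [ 0.6784 -0.0515  0.0179] [np.float64(8.2), np.float64(3.4), np.float64(5.4)]
caster scene [264.7 225. ] 0.53 1
caster side [280.6 199.1] 0.58 1
   -> [ 0.7211  0.2007 -0.0125] [np.float64(4.4), np.float64(4.4)]
2.8667
```

View pics/b_wrist.png

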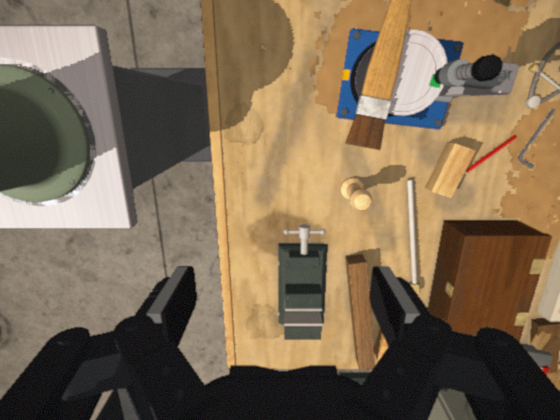

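View pics/b_side.png

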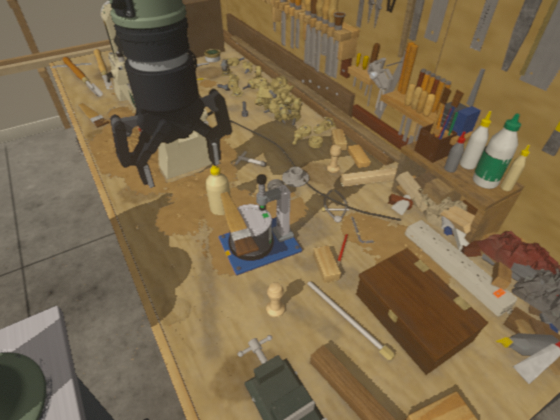

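```bash

python3 - <<'E'
from h import *
import pickle
S=[]
movep([0.5,0.03,0.33],down(0)); S.append(shot('wrist','c1'))
D=[{n:tip_of('wrist',n)[:1] for n in ['stand','nest_centre','gauge_arm','can','brush','knob_top','glue_bottle','can_label']}]
M=[{n:silhouettes('wrist',n)[:1] for n in ['can','brush','stand']}]
movep([0.47,0.09,0.30],down(1.57)); S.append(shot('wrist','c2'))
D.append({n:tip_of('wrist',n)[:1] for n in ['stand','nest_centre','gauge_arm','can','brush','knob_top','glue_bottle','can_label','caster']})
M.append({n:silhouettes('wrist',n)[:1] for n in ['can','brush','stand']})
pickle.dump((S,D,M),open('c.pkl','wb'))
for d in D:
    for n,r in d.items():
        if r: print(n,np.round(r[0]['centre'],1),round(r[0]['score'],2))
for n in D[0]:
    if D[0][n] and D[1][n]: x,e=tri([(S[i],D[i][n][0]['centre']) for i in (0,1)]);print(n,np.round(x,4),e)
s=get_state();print(s['clock'],s['q'])
E
```

```text
nest_centre [404.9 142.2] 0.36
gauge_arm [384.3 133.3] 0.81
can [334.  125.1] 0.77
brush [322.1 124.6] 0.8
knob_top [403.9 139.9] 0.82
can_label [374.  134.4] 0.89
gauge_arm [273.3 300.8] 0.63
can [279.2 232.8] 0.58
brush [281.8 238.7] 0.98
knob_top [274.5 339.3] 0.68
glue_bottle [381.2 224.3] 0.68
caster [344.  304.4] 0.6
gauge_arm [0.6086 0.0802 0.1367] [np.float64(1.9), np.float64(1.9)]
can [0.5721 0.0836 0.0225] [np.float64(0.8), np.float64(0.8)]
brush [0.546  0.0885 0.0996] [np.float64(0.1), np.float64(0.1)]
knob_top [0.6044 0.0821 0.2035] [np.float64(0.7), np.float64(0.7)]
5.9167 [ 3.47426617e-02  1.53418980e-01 -2.42470661e-01  1.17490653e+00
 -2.16590558e-05  3.56192602e-02]
```

View pics/c1.png

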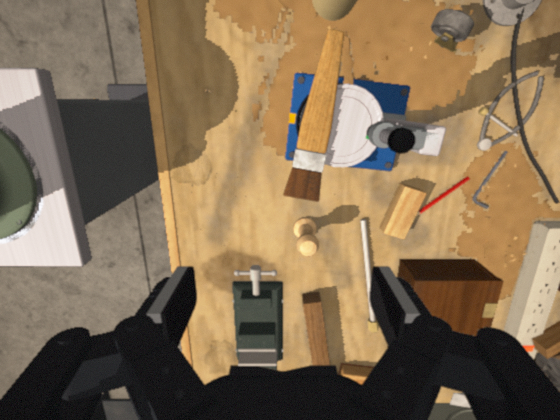

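View pics/c2.png

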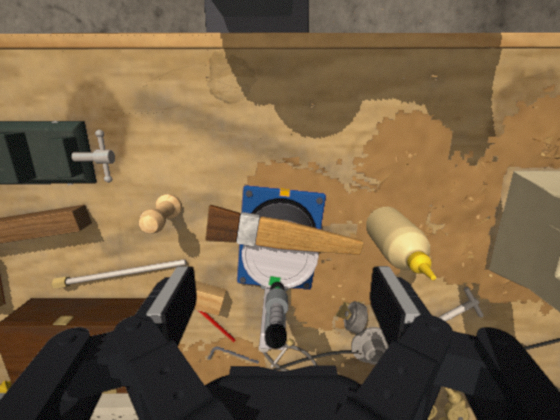

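```bash

python3 - <<'E'
import cv2
a=cv2.imread('pics/c2.png')[160:360,190:390];b=cv2.imread('pics/c1.png')[20:220,260:460]
cv2.imwrite('pics/c2z.png',cv2.resize(a,(600,600),interpolation=cv2.INTER_CUBIC))
cv2.imwrite('pics/c1z.png',cv2.resize(b,(600,600),interpolation=cv2.INTER_CUBIC))
E
```

```text
(no output)
```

View pics/c1z.png

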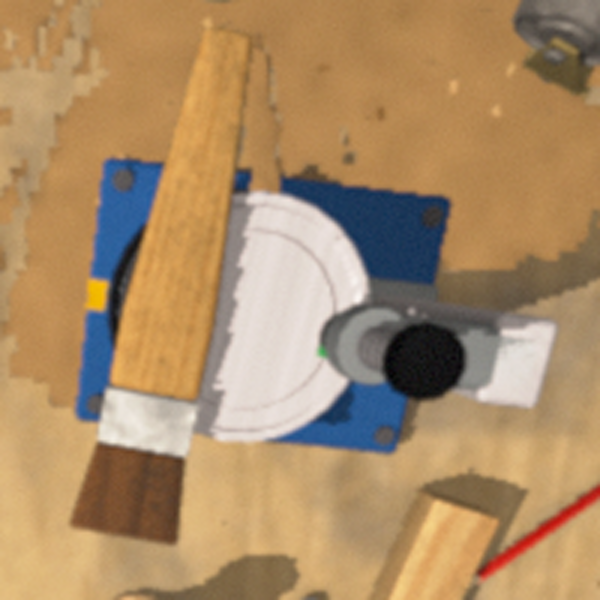

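View pics/c2z.png

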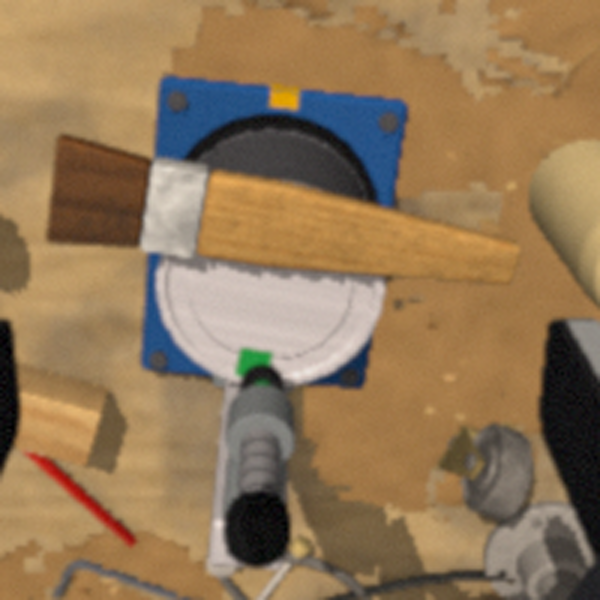

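```bash

python3 - <<'E'
from h import *
import pickle
from scipy.optimize import least_squares
S,D,M=pickle.load(open('c.pkl','rb'))
z1=lambda p:(260+p[0]/3,20+p[1]/3); z2=lambda p:(190+p[0]/3,160+p[1]/3)
# order FL(-62,62) BL(104,62) BR(104,-62) FR(-62,-62)
P=np.array([[-.062,.062],[.104,.062],[.104,-.062],[-.062,-.062]])
a=[z1(p) for p in [(107,158),(448,200),(393,452),(78,418)]]
b=[z2(p) for p in [(408,102),(362,387),(143,370),(163,76)]]
Wa=np.array([at_z(S[0],p,.012)[:2] for p in a]);Wb=np.array([at_z(S[1],p,.012)[:2] for p in b])
print(np.round(Wa,4).tolist());print(np.round(Wb,4).tolist())
def tr(v,p): c,s=np.cos(v[2]),np.sin(v[2]);return p@np.array([[c,s],[-s,c]])+v[:2]
for W in ([Wa],[Wb],[Wa,Wb]):
    r=least_squares(lambda v:np.concatenate([(tr(v,P)-w).ravel() for w in W]),[.57,.087,0]);print(np.round(r.x,4),np.degrees(r.x[2]),np.round(1000*r.fun,1))
print('yellow',at_z(S[0],z1((97,294)),.012),at_z(S[1],z2((285,97)),.012))
print('knob',at_z(S[0],z1((425,360)),.209),at_z(S[1],z2((258,527)),.209))
print('dab c2',at_z(S[1],z2((254,361)),.099),'c1',at_z(S[0],z1((322,351)),.099))
for n,pa,pb in [('brush tip mid',(231,32),(515,263)),('ferrule L c1',(105,388),(208,167)),('ferrule R',(198,400),(197,256)),('bristle L',(70,524),(60,135)),('bristle R',(178,544),(49,242))]:
    x,e=tri([(S[0],z1(pa)),(S[1],z2(pb))]);print(n,np.round(x,4),e,np.round(at_z(S[0],z1(pa),.11)[:2],4),np.round(at_z(S[1],z2(pb),.11)[:2],4))
# lid rim points
for S_,z,pts in [(S[0],z1,[(262,192),(320,222),(368,300),(330,400),(250,440)]),(S[1],z2,[(158,285),(190,345),(325,370),(368,330),(385,280)])]:
    w=np.array([at_z(S_,z(p),.099)[:2] for p in pts])
    r=least_squares(lambda v:np.hypot(*(w-v[:2]).T)-.048,[.57,.087]);print('lid',r.x,np.round(1000*r.fun,1))
E
```

```text
[[0.5172, 0.1523], [0.6765, 0.1344], [0.6645, 0.015], [0.5044, 0.0321]]
[[0.5148, 0.1532], [0.6768, 0.1352], [0.6658, 0.0163], [0.5015, 0.034]]
[ 0.5698  0.0857 -0.1068] -6.117526000297718 [-2.5  1.7  3.3  1.8  2.  -2.1 -2.9 -1.4]
[ 0.5688  0.0869 -0.1067] -6.114473116883182 [-1.   1.9  2.1  2.3 -0.1 -2.1 -0.9 -2.2]
[ 0.5693  0.0863 -0.1067] -6.115991544091948 [-2.9  2.3  2.8  2.5  1.6 -1.4 -3.3 -0.8 -0.6  1.3  2.5  1.7  0.3 -2.7
 -0.4 -2.8]
yellow [0.51325018 0.09202104 0.012     ] [0.51215105 0.09309116 0.012     ]
knob [0.60021688 0.08332567 0.209     ] [0.59535061 0.08306354 0.209     ]
dab c2 [0.60516385 0.07908455 0.099     ] c1 [0.60059705 0.0743163  0.099     ]
brush tip mid [0.5573 0.1864 0.1019] [np.float64(0.5), np.float64(0.5)] [0.5562 0.1843] [0.5532 0.1846]
ferrule L c1 [0.5141 0.0612 0.1045] [np.float64(0.9), np.float64(0.9)] [0.5141 0.0611] [0.5118 0.0625]
ferrule R [0.5509 0.0566 0.108 ] [np.float64(0.4), np.float64(0.4)] [0.5507 0.0565] [0.5498 0.0571]
bristle L [0.5004 0.0047 0.1051] [np.float64(0.5), np.float64(0.5)] [0.5005 0.0057] [0.4987 0.0064]
bristle R [ 0.5455 -0.0033  0.1062] [np.float64(0.7), np.float64(0.7)] [ 0.5452 -0.0029] [ 0.5435 -0.0015]
lid [0.56836464 0.08509109] [ 0.2 -1.8  1.2 -0.1 -1. ]
lid [0.56609282 0.0870297 ] [-0.3 -1.   1.2 -0.7 -0.9]
```

```bash

python3 - <<'E'
from h import *
rot=down(np.radians(-10))
movep([0.545,0.131,0.20],rot)
print(move_l([0.545,0.131,0.101],velocity=.12,until_force=6),get_state()['position'])
grab(40); s=get_state();print(s['finger_gap'],s['contact_force'],s['clock'])
move_l([0.545,0.131,0.135],velocity=.1)
shot('wrist','d1');shot('side','d1s');s=get_state();print(s['finger_gap'],s['contact_force'],s['wrist_torque'],s['clock'])
E
```

```text
False [0.54560693 0.13105687 0.10169792]
0.32092912917522026 [0.10052289 0.64393258 1.636693  ] 9.0583
0.3171302504757856 [ 0.32653625  0.10747991 -0.86445678] [ 0.03273511 -0.02268279 -0.00290015] 9.65
```

View pics/d1.png

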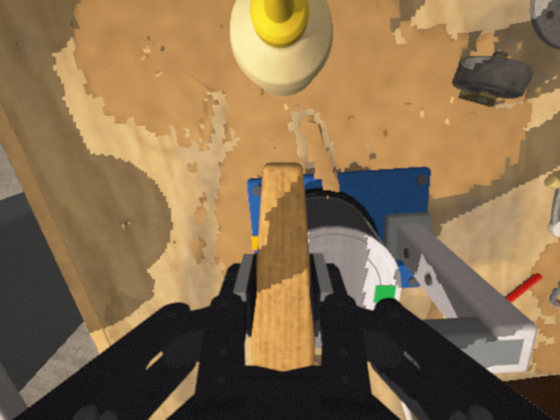

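View pics/d1s.png

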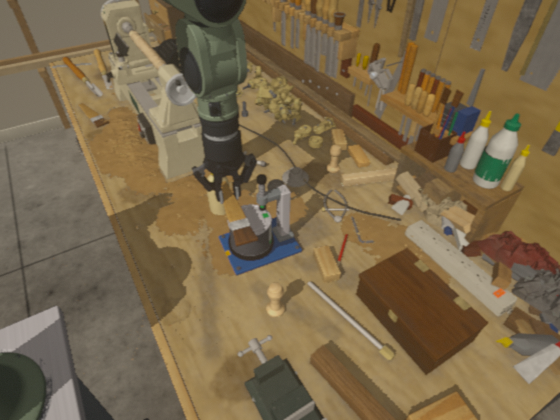

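```bash

python3 - <<'E'
from h import *
rot=down(np.radians(-10))
move_l([0.535,0.131,0.19],velocity=.2)
move_l([0.405,0.12,0.10],velocity=.2)
print(move_l([0.405,0.12,0.003],velocity=.08,until_force=4),get_state()['position'],get_state()['contact_force'])
let_go()
move_l([0.405,0.12,0.13],velocity=.2)
movep([0.47,0.03,0.33],down(0))
f=shot('wrist','e1');shot('scene','e1s')
import pickle;pickle.dump(f,open('e.pkl','wb'))
print(get_state()['clock'])
E
```

```text
True [0.40446807 0.11993301 0.00289981] [-0.77204325  0.04945154  5.71669596]
14.6167
```

View pics/e1.png

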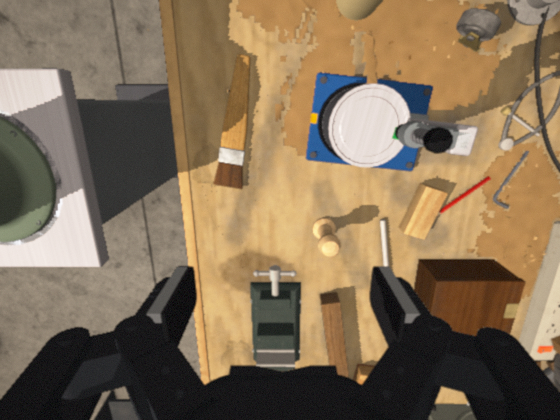

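View pics/e1s.png

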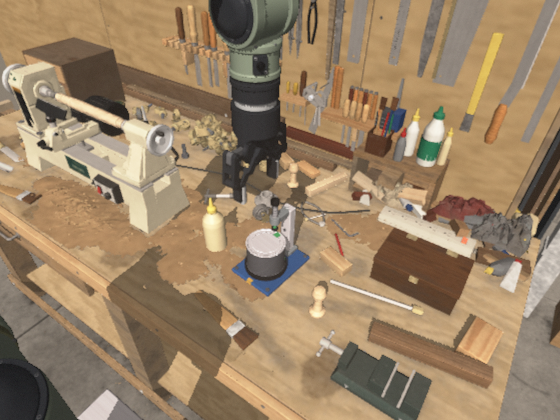

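```bash
cat >> h.py <<'E'
YS=np.radians(-6.1)
def stw(C,x,y,z):
    return [C[0]+np.cos(YS)*x-np.sin(YS)*y, C[1]+np.sin(YS)*x+np.cos(YS)*y, z]
def stroke(C,a0,a1,r=.043,press=4.,n=5,v=.06,yaw=np.radians(84)):
    p=lambda a:stw(C,r*np.cos(np.radians(a)),r*np.sin(np.radians(a)),0)[:2]
    move_l([*p(a0),.125],velocity=.2)
    hit=move_l([*p(a0),.085],velocity=.025,until_force=press)
    s=get_state();z=s['position'][2];print('touch',hit,z,s['contact_force'])
    if not hit: return
    for a in np.linspace(a0,a1,n+1)[1:]:
        move_l([*p(a),z],velocity=v);print(round(a),np.round(get_state()['contact_force'],2))
    move_l([*p(a1),.125],velocity=.1)
E
python3 - <<'E'
from h import *
import pickle
from scipy.optimize import least_squares
f=pickle.load(open('e.pkl','rb'))
hsv=cv2.cvtColor(f['img'],cv2.COLOR_RGB2HSV)
m=((hsv[...,1]<60)&(hsv[...,2]>150)).astype(np.uint8)
n,l,st,c=cv2.connectedComponentsWithStats(m)
k=l[150,350];print(k,st[k])
cnt=max(cv2.findContours((l==k).astype(np.uint8),0,1)[0],key=len)[:,0]
w=np.array([at_z(f,p,.099)[:2] for p in cnt])
r=least_squares(lambda v:np.hypot(*(w-v[:2]).T)-v[2],[.568,.086,.048],loss='soft_l1',f_scale=.001);print(r.x)
cv2.imwrite('pics/e1z.png',cv2.resize(cv2.imread('pics/e1.png')[50:200,290:490],(800,600),interpolation=cv2.INTER_CUBIC))
E
```

```text
23 [ 328   84   82   84 5144]
[0.56928313 0.08600289 0.04711907]
```

View pics/e1z.png

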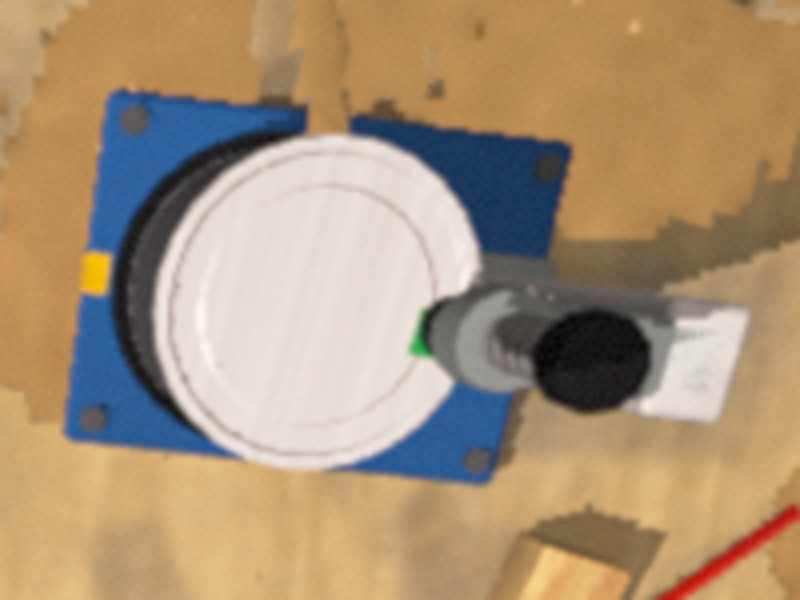

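```bash

python3 - <<'E'
from h import *
C=(.5688,.086)
grab(20)
rot=down(np.radians(84))
p=stw(C,.043*np.cos(np.radians(222)),.043*np.sin(np.radians(222)),.16)
movep(p,rot)
stroke(C,222,138)
movep([0.46,0.09,0.28],rot)
f=shot('wrist','f1');print(get_state()['clock'])
E
```

```text
touch True 0.09670282912453546 [-1.1013951  -0.37467724  5.87390451]
205 [-1.63  0.54  5.26]
188 [0.32 1.45 5.22]
172 [0.62 0.19 4.93]
155 [0.33 0.59 4.58]
138 [0.23 1.9  5.35]
21.05
```

View pics/f1.png

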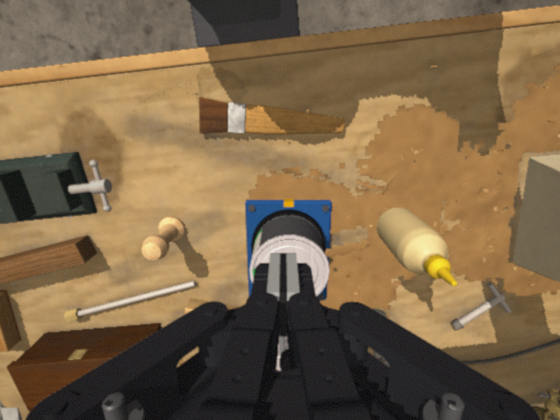

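```bash
cat >> h.py <<'E'
def look(C,name):
    movep([0.44,0.0,0.26],down(0.25))
    f=shot('wrist',name)
    hsv=cv2.cvtColor(f['img'],cv2.COLOR_RGB2HSV)
    m=cv2.inRange(hsv,(45,120,60),(80,255,255))
    # keep dab: project pixels to lid plane, radius near rim
    ys,xs=np.nonzero(m);
    if len(xs)==0: print('no green');return f
    w=np.array([at_z(f,p,.099)[:2] for p in zip(xs,ys)])-C
    rr=np.hypot(*w.T);k=(rr<.0485)&(rr>.02);c=w[k].mean(0);a=np.degrees(np.arctan2(c[1],c[0])-YS)%360
    print('dab n',k.sum(),'r',np.hypot(*c),'angle in stand',a, 'clock',get_state()['clock'])
    return f
E
python3 - <<'E'
from h import *
C=(.5688,.086)
stroke(C,222,142)
f=look(C,'g1')
cv2.imwrite('pics/g1z.png',cv2.resize(f['img'][:,:,::-1],(800,600)))
E
```

```text
touch True 0.096996771302946 [-3.75053809e-03 -7.29051563e-01  4.67735464e+00]
206 [-0.54  1.24  4.82]
190 [-0.27  1.29  5.89]
174 [0.34 1.08 5.18]
158 [0.29 1.32 5.51]
142 [ 0.84 -0.19  5.36]
dab n 174 r 0.032619675373886665 angle in stand 195.88612190491864 clock 26.2833
```

View pics/g1z.png

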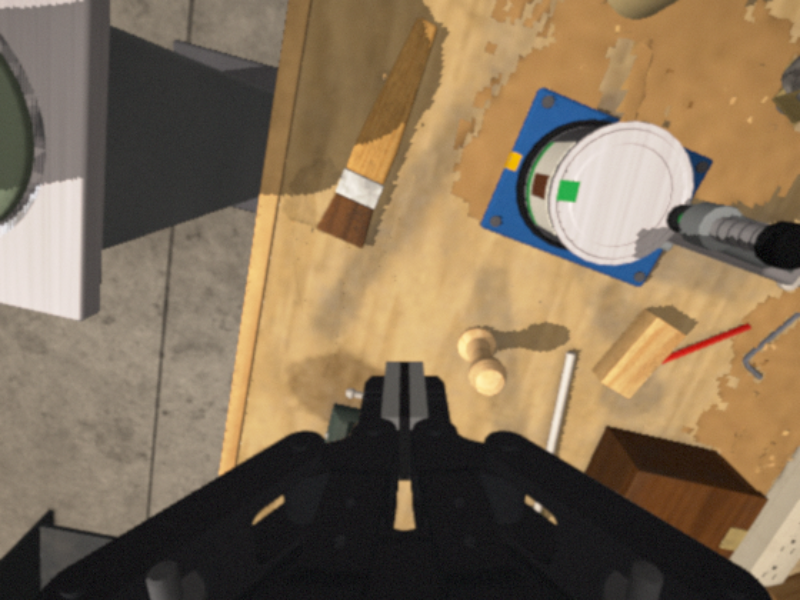

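```bash
python3 - <<'E'
s=open('h.py').read()
s=s.replace("    ys,xs=np.nonzero(m);\n","""    nn,l,st,cc=cv2.connectedComponentsWithStats(m)
    for i in range(1,nn):
        if st[i,4]>15:
            q=at_z(f,cc[i],.099)[:2]-C;print('  comp',st[i,4],cc[i].round(1),'r',np.hypot(*q).round(4),'ang',(np.degrees(np.arctan2(q[1],q[0])-YS)%360).round(1))
    return f
""")
open('h.py','w').write(s)
E
python3 - <<'E'
from h import *
f=look((.5688,.086),'g2')
w=at_z(f,[513*.7,161*.7],.012)[:2]-np.array([.5688,.086]);print('yellow',w,np.degrees(np.arctan2(w[1],w[0])-YS)%360)
hsv=cv2.cvtColor(f['img'],cv2.COLOR_RGB2HSV)
m=((hsv[...,1]<60)&(hsv[...,2]>150)).astype(np.uint8)
n,l,st,c=cv2.connectedComponentsWithStats(m)
k=l[150,430]
cnt=max(cv2.findContours((l==k).astype(np.uint8),0,1)[0],key=len)[:,0]
from scipy.optimize import least_squares
w=np.array([at_z(f,p,.099)[:2] for p in cnt])
r=least_squares(lambda v:np.hypot(*(w-v[:2]).T)-v[2],[.568,.086,.048],loss='soft_l1',f_scale=.001);print(r.x)
# label panel (brown) tip
for n in ['can_label','can']:
    for r in tip_of('wrist',n)[:1]:print(n,r)
E
```

```text
comp 29 [371.5 122.9] r 0.0626 ang 188.3
  comp 167 [397.  133.5] r 0.0358 ang 195.1
yellow [-0.05647896  0.0061939 ] 179.84152746312753
[0.56135983 0.08577999 0.04849744]
can_label {'centre': [376.0, 128.3], 'score': 0.58}
can {'centre': [407.6, 130.6], 'score': 0.77}
```

```bash
python3 - <<'E'
from h import *
C=np.array([.5688,.086])
f=shot('wrist')
def ang(q): return np.hypot(*q).round(4),(np.degrees(np.arctan2(q[1],q[0])-YS)%360).round(1)
print('label',ang(at_z(f,[376,128.3],.063)[:2]-C))
cv2.imwrite('pics/g3z.png',cv2.resize(f['img'][70:220,320:520,::-1],(800,600),interpolation=cv2.INTER_CUBIC))
import pickle;pickle.dump(f,open('g.pkl','wb'))
E
```

```text
label (np.float64(0.0459), np.float64(194.1))
```

View pics/g3z.png

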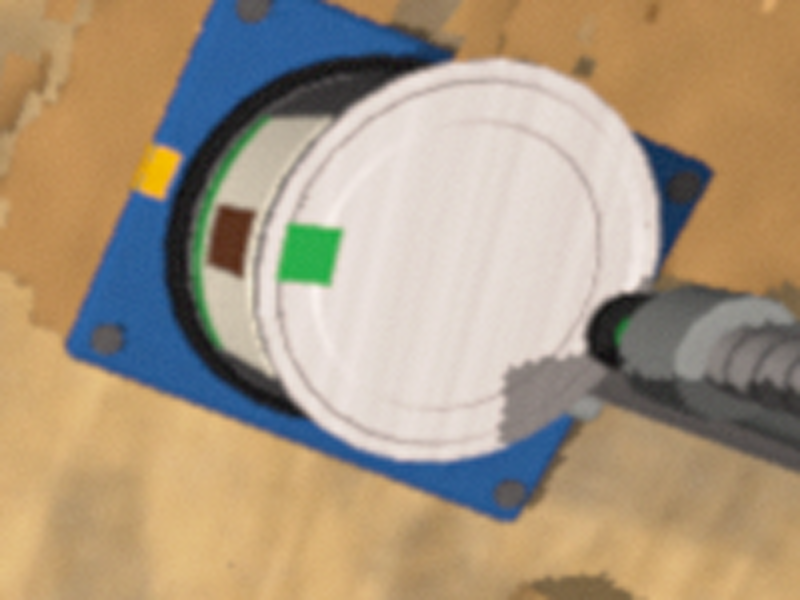

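```bash
python3 - <<'E'
from h import *
C=np.array([.5688,.086])
p=stw(C,.043*np.cos(np.radians(195)),.043*np.sin(np.radians(195)),.16)
movep(p,down(np.radians(84)))
stroke(C,195,179.8,n=2,v=.04)
f=look(C,'i1')
r=tip_of('wrist','can_label')[:1]
if r:
    q=at_z(f,r[0]['centre'],.063)[:2]-C;print('label',r,np.degrees(np.arctan2(q[1],q[0])-YS)%360)
cv2.imwrite('pics/i1z.png',cv2.resize(f['img'][70:220,320:520,::-1],(800,600),interpolation=cv2.INTER_CUBIC))
import pickle;pickle.dump(f,open('i.pkl','wb'));print(get_state()['clock'])
E
```

```text
touch True 0.09699014896664476 [-0.13137918 -0.704516    6.13742806]
187 [-1.04  0.59  4.  ]
180 [-0.6   0.48  5.07]
  comp 31 [370.5 127.4] r 0.0625 ang 192.4
  comp 176 [400.8 122.8] r 0.0358 ang 179.0
label [{'centre': [377.1, 116.3], 'score': 0.64}] 179.50309969905598
31.1667
```

View pics/i1z.png

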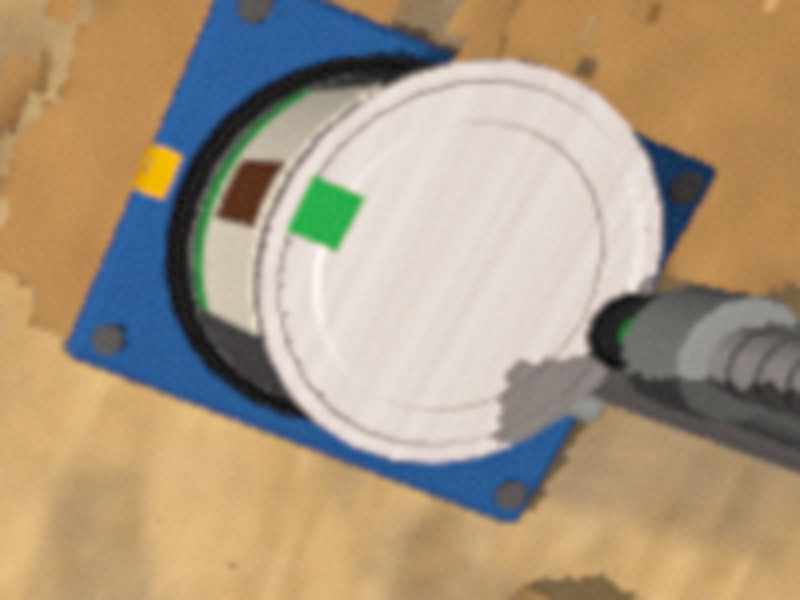

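```bash
python3 - <<'E'
from h import *
import pickle
from scipy.optimize import least_squares
f=pickle.load(open('i.pkl','rb'))
z=lambda p:(320+p[0]/4,70+p[1]/4)
pts=[(495,58),(580,95),(640,160),(662,240),(430,461),(350,435),(290,370),(258,285),(270,200),(320,130),(400,78)]
w=np.array([at_z(f,z(p),.099)[:2] for p in pts])
r=least_squares(lambda v:np.hypot(*(w-v[:2]).T)-v[2],[.568,.086,.048]);print(r.x,np.round(1e3*r.fun,1))
C=r.x[:2]
A=lambda q:(np.hypot(*q).round(4),np.degrees(np.arctan2(q[1],q[0])-YS)%360)
print('dab',A(at_z(f,[400.8,122.8],.099)[:2]-C))
print('yellow',A(at_z(f,z((157,170)),.012)[:2]-C), )
d=np.array([at_z(f,z(p),.099)[:2] for p in [(318,178),(362,200),(338,250),(290,232)]])
for a,b in [(0,1),(1,2),(2,3),(3,0)]: print(A(d[b]-d[a]))
e=np.array([at_z(f,z(p),.012)[:2] for p in [(215,0),(68,350),(513,521),(714,172)]])
for a,b in [(0,1),(1,2),(2,3)]: print('edge',A(e[b]-e[a]))
F={c:shot(c,'j_'+c) for c in ('scene','side')}
for c in F:
    g=F[c];im=g['img'];hsv=cv2.cvtColor(im,cv2.COLOR_RGB2HSV)
    m=cv2.inRange(hsv,(45,120,60),(80,255,255))
    n,l,st,cc=cv2.connectedComponentsWithStats(m)
    print(c,[(st[i,4],cc[i].round(1).tolist(),A(at_z(g,cc[i],.099)[:2]-C)) for i in range(1,n) if st[i,4]>5 and 200<cc[i][0]<330 and 170<cc[i][1]<300])
    u,v=proj(g,[*C,.08])[0].astype(int)
    cv2.imwrite(f'pics/j_{c}z.png',cv2.resize(im[v-60:v+60,u-80:u+80,::-1],(640,480),interpolation=cv2.INTER_CUBIC));print(u,v)
E
```

```text
[0.56904982 0.08611625 0.04724922] [-0.1 -2.  -0.6  1.8  1.3 -1.  -2.4  0.3  1.9  1.  -0.2]
dab (np.float64(0.036), np.float64(179.27322239630675))
yellow (np.float64(0.057), np.float64(179.95518747763023))
(np.float64(0.0122), np.float64(356.11644474975566))
(np.float64(0.0124), np.float64(270.47439006020363))
(np.float64(0.0128), np.float64(181.2010844339345))
(np.float64(0.0135), np.float64(87.7674097841247))
edge (np.float64(0.1089), np.float64(270.55797134167835))
edge (np.float64(0.1621), np.float64(359.8446607514774))
edge (np.float64(0.119), np.float64(89.8992164919094))
scene [(np.int32(9), [254.7, 249.9], (np.float64(0.037), np.float64(179.27678746500894)))]
265 247
side [(np.int32(11), [233.4, 223.9], (np.float64(0.0361), np.float64(181.17662274879348)))]
249 224
```

View pics/j_scenez.png

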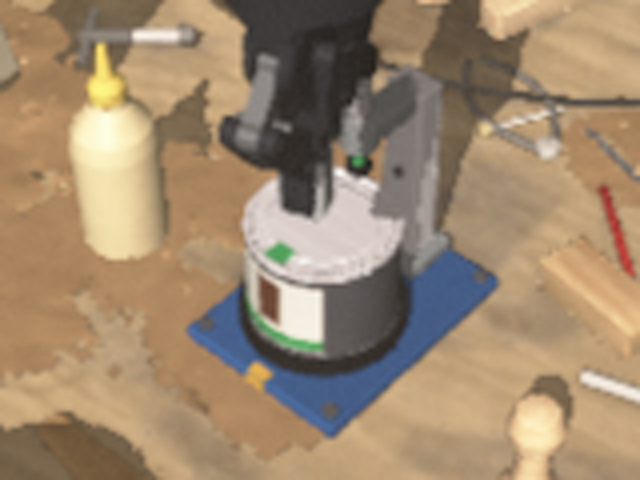

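View pics/j_sidez.png

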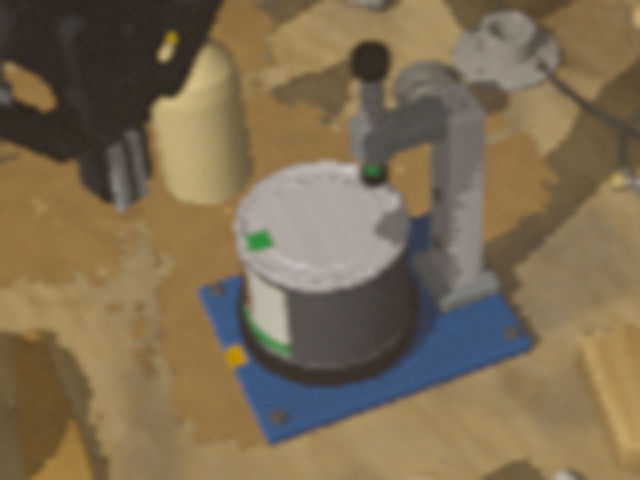

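```bash
python3 - <<'E'
from h import *
rot=down(np.radians(84))
K=[.601,.0825]
movep([*K,.235],rot)
h=move_l([*K,.19],velocity=.03,until_force=3)
s=get_state();z0=s['position'][2];print(h,z0,s['contact_force'],s['clock'])
if h:
    zt=z0-.0245 if abs(z0-.209)>.003 else .1845
    print(zt,move_l([*K,zt],velocity=.03))
    s=get_state();print(s['position'],s['contact_force'],s['clock'])
    for c in ('scene','side'):
        g=shot(c,'k_'+c);u,v=proj(g,[.6,.083,.12])[0].astype(int)
        cv2.imwrite(f'pics/k_{c}z.png',cv2.resize(g['img'][v-45:v+45,u-60:u+60,::-1],(640,480),interpolation=cv2.INTER_CUBIC))
E
```

```text
True 0.20699230225880033 [-0.8772868   0.24344373 -0.36264937] 33.1667
0.1845 False
[0.60038487 0.08250282 0.18466382] [-3.84455821 -0.33258764  5.60644651] 34.075
```

View pics/k_scenez.png

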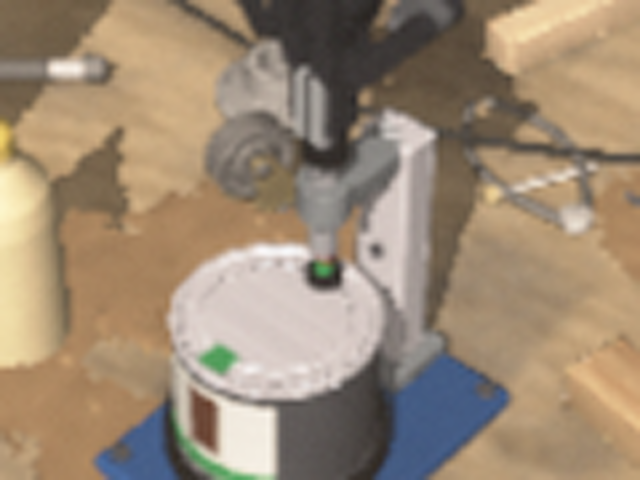

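View pics/k_sidez.png

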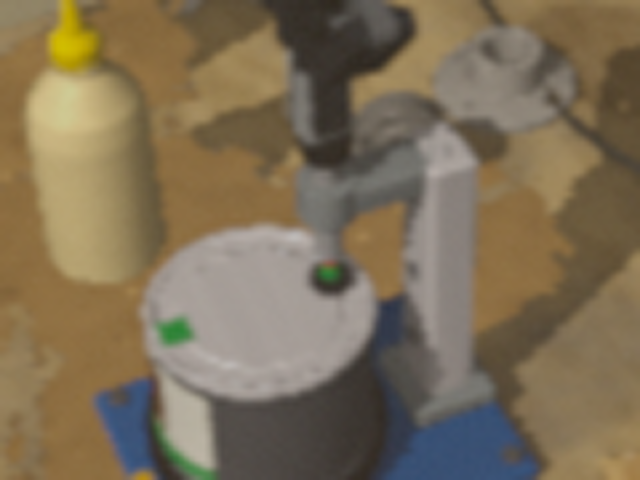

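```bash
python3 - <<'E'
from h import *
K=[.601,.0825]
move_l([*K,.181],velocity=.02)
s=get_state();print(s['position'],s['contact_force'],s['clock'])
move_l([*K,.235],velocity=.15)
# close front view: tilt camera; tool tilted so camera looks forward-down
for yaw,pos,tilt in [(84,[.44,.10,.17],-25)]:
    rot=(R.from_euler('y',tilt,degrees=True)*R.from_rotvec(down(np.radians(yaw)))).as_rotvec()
    try:
        movep([.45,.095,.25],down(np.radians(84))); 
        print(ik(pos,rot)); movep(pos,rot)
    except Exception as e: print(e)
f=shot('wrist','l1');print(get_state()['clock'])
import pickle;pickle.dump(f,open('l.pkl','wb'))
for c in ('scene','side'):
    g=shot(c,'l_'+c);u,v=proj(g,[.6,.083,.12])[0].astype(int)
    cv2.imwrite(f'pics/l_{c}z.png',cv2.resize(g['img'][v-45:v+45,u-60:u+60,::-1],(640,480),interpolation=cv2.INTER_CUBIC))
E
```

```text
[0.60046711 0.08249183 0.18101334] [-3.43671774  0.09145625  4.1960862 ] 34.5
[ 0.08367385 -0.07314876 -0.95604235  0.25291131 -0.0353282   0.1805856 ]
36.5
```

View pics/l1.png

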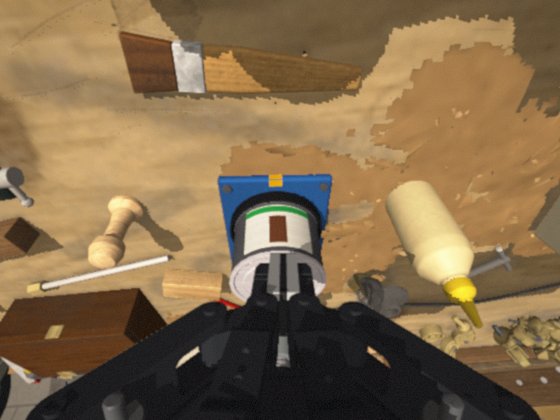

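View pics/l_scenez.png

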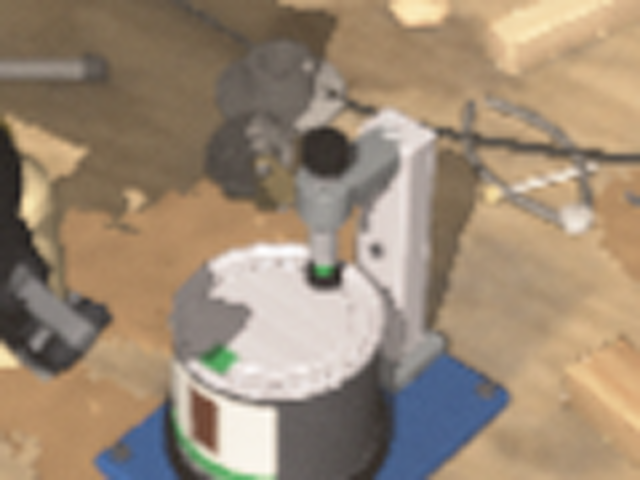

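View pics/l_sidez.png

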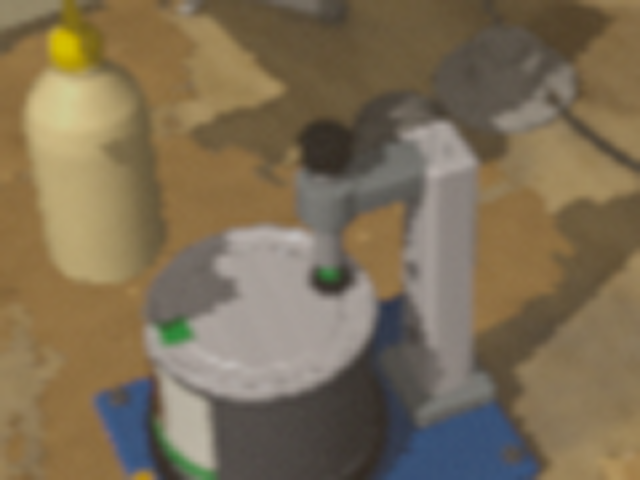

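```bash
python3 - <<'E'
from h import *
rot=(R.from_euler('x',35.3,degrees=True)*R.from_rotvec(down(np.pi))).as_rotvec()
M=R.from_rotvec(rot).as_matrix();print(M.round(2).tolist())
pos=[.60,-.005,.125]
try:
    movep([.48,-.03,.28],down(np.radians(150)))
    print(ik([.6,-.04,.2],rot)); movep([.6,-.04,.2],rot); move_l(pos,velocity=.12)
except Exception as e: print('ERR',e)
f=shot('wrist','m1');print(get_state()['clock'],get_state()['position'])
import pickle;pickle.dump(f,open('m.pkl','wb'))
u,v=proj(f,[.601,.083,.11])[0].astype(int);print(u,v)
cv2.imwrite('pics/m1z.png',cv2.resize(f['img'][max(v-60,0):v+60,u-80:u+80,::-1],(800,600),interpolation=cv2.INTER_CUBIC))
E
```

```text
[[-1.0, 0.0, -0.0], [0.0, 0.82, 0.58], [0.0, 0.58, -0.82]]
[-0.46043349  0.61861828  0.03485073  1.29183274  0.54413652 -2.11687803]
39.625 [ 0.60063908 -0.00527101  0.12613005]
282 296
```

View pics/m1z.png

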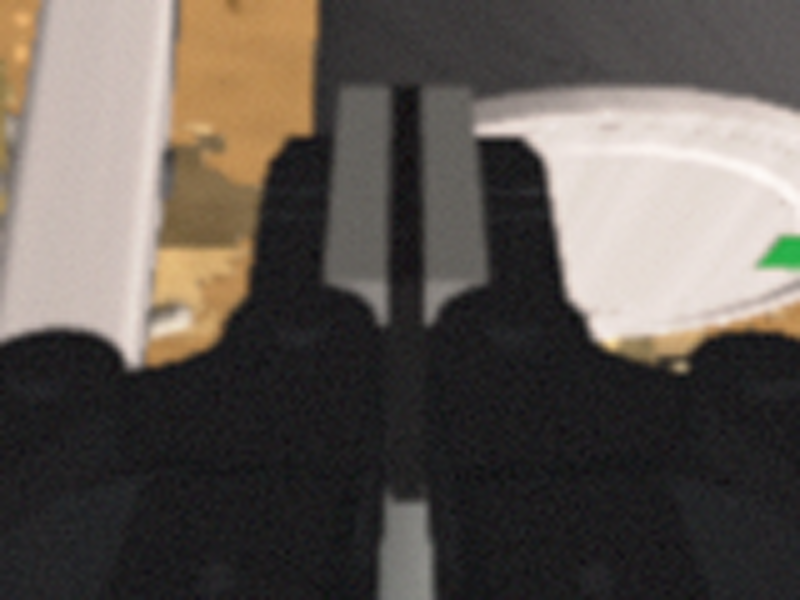

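```bash
python3 - <<'E'
from h import *
try:
    move_l([.6,-.02,.16],velocity=.15); move_l([.525,-.01,.155],velocity=.15)
except Exception as e: print('ERR',e)
f=shot('wrist','n1');print(get_state()['clock'],get_state()['position'])
import pickle;pickle.dump(f,open('n.pkl','wb'))
u,v=proj(f,[.601,.083,.11])[0].astype(int);print(u,v)
cv2.imwrite('pics/n1z.png',cv2.resize(f['img'][max(v-60,0):v+60,u-80:u+80,::-1],(800,600),interpolation=cv2.INTER_CUBIC))
E
```

```text
40.7333 [ 0.52589073 -0.01016733  0.15488344]
195 265
```

View pics/n1z.png

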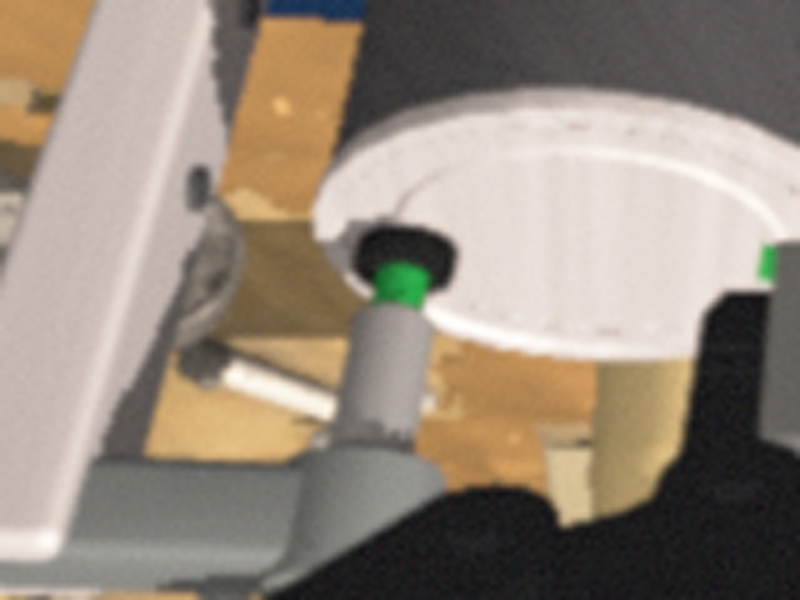

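```bash
python3 - <<'E'
from h import *
import pickle
from scipy.optimize import brentq
f=pickle.load(open('n.pkl','rb'))
u0,v0=195-80,265-60
c=f['T'][:3,3]
ax=np.array([.601,.083])
# refine axis from spindle centre column ~ crop x 402..  at y~290
for dx in (0,):
    d=(c[:2]-ax);d/=np.linalg.norm(d);print('cam',c,d)
    for nm,r,row,col in [('stem/pad',.0045,264,403),('spindle end',.007,306,400),('boss bottom',.007,440,390),('pad lower near',.009,232,405),('pad top near',.009,245,405)]:
        z=brentq(lambda z:proj(f,[*(ax+d*r),z])[0,1]-(v0+row/5),.05,.2)
        print(nm,z*1000,'col pred',(proj(f,[*(ax+d*r),z])[0,0]-u0)*5,'meas',col)
def w(z,r):
    n=np.array([-d[1],d[0]]);p=proj(f,[[*(ax+n*r),z],[*(ax-n*r),z]]);return abs(p[0]-p[1])[0]*5
print('width spindle pred',w(.115,.007))
E
```

```text
cam [ 0.52599828 -0.1607598   0.22284459] [-0.29408122 -0.95578043]
stem/pad 104.60626169755757 col pred 411.2230800574946 meas 403
spindle end 113.52674921734167 col pred 403.6706744168224 meas 400
boss bottom 136.51893214271558 col pred 379.57490403944007 meas 390
pad lower near 100.69511024449247 col pred 416.9772938789589 meas 405
pad top near 103.16655359951946 col pred 414.6396445139892 meas 405
width spindle pred 84.08115164493125
```

```bash
python3 - <<'E'
from h import *
move_l([.51,-.03,.22],velocity=.2)
movep([.46,-.02,.3],down(np.radians(100)))
f=look(np.array([.5691,.0861]),'o1');shot('scene','o1s')
r=tip_of('wrist','can_label')[:1];print(r)
if r:
    q=at_z(f,r[0]['centre'],.063)[:2]-[.5691,.0861];print(np.degrees(np.arctan2(q[1],q[0])-YS)%360)
print(get_state()['clock'])
E
```

```text
comp 168 [400.4 122.3] r 0.036 ang 179.3
  comp 21 [368.6 135.9] r 0.0628 ang 200.2
  comp 22 [463.  148.8] r 0.0334 ang 359.1
[{'centre': [377.2, 117.1], 'score': 0.94}]
180.81549263699384
44.3333
```

View pics/o1.png

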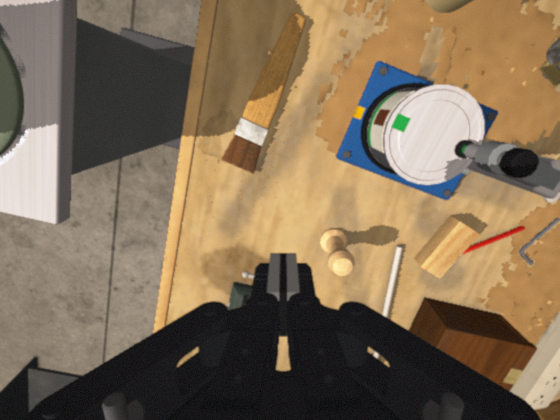

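```bash
python3 - <<'E'
from h import *
sleep(.3);print(sign_off())
E
```

```text
the job is handed in; nothing more can be done
None
```

The job is finished and handed in at about 44.6 s of the 72 s allowed. Sign-off gives no verdict, so the results below come from my own checks.

- **Brush:** I gripped it by the handle, lifted it off the lid and laid it on the open front bench. The last picture shows it lying flat there.
- **Can:** I turned it with the closed fingertips pressed lightly on the lid's edge, in two long strokes and one short one, while the gauge was still up. The lid dab last measured 179.3° from the stand's back, and the label network gave 180.8°, with 180° being straight to the front. The side camera put the dab at 181.2° before the gauge was pressed, so the readings agree to within about 1–2°.
- **Gauge:** I pushed the knob down to 181 mm above the bench, 28 mm of travel. The foot rests on the lid with the red half of the stem just hidden. By height it should be pressed in about 8 mm. The close picture gave about 9 mm of stem still showing, which would mean about 7 mm in, so the two differ by about 1 mm, the size of my reading error.
- **Bystanders:** In the last pictures none appears to have moved. I didn't measure their positions again. The robot was clear of everything when I signed off.

My first close look at the foot was blocked by the fingers, so I took a second one from the side.

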